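# Set the stirrer's clicking speed selector and start it

### The arm

A 6-joint arm with a two-finger parallel gripper is mounted at the origin on a cart in front of the work surface, level with it; the furniture and walls round the work are solid. World frame = base frame: x ahead of the robot, y to its left, z up, the work surface at z = 0. Lengths are in mm, angles in degrees, forces in N, time in s.
With the tool pointing down it reaches from about 225 to 875 mm from the base axis. Payload 3.4 kg.
Tool frame: the origin (TCP) lies midway between the tips of the shut fingers; the grasp point (between the pads) lies 19 mm behind it; z points along the fingers, y is the line along which they close (so a half turn about z gives the same grasp; the last joint's range is limited). The gripper opens to 85 mm and grips with 20 to 120 N. Pads are 22 mm wide; open, the fingers measure 114 mm over their backs; the gripper's body (76 mm by 85 mm) begins 54 mm behind the grasp point. The pads swing forward as they close: fully open they stand 13 mm farther back than shut.
Start: joints at [-83.881, 15.808, 86.224, -0, 77.962, -6.933], TCP at [129.851, -560.18, 231.328] pointing down, gripper open.
Joint ranges: [-165.64, 165.64], [-43.16, 119.46], [12.63, 154.43], [-67.54, 247.53], [6.08, 155.33], [-154.97, 154.97]. Speed limits (degrees/s): [147.25, 147.25, 180, 180, 180, 180].

### API

Orientations are given as a 3x3 rotation matrix whose columns are the frame's x, y, z axes.
In Python, from workcell import manip, viewer, workorder, spot_in, place_of gives the robot as it stands.
- The arm moves only by the tool arm_command, never from a script. Its arguments are lists of equal length, an entry for each row: "claw": the opening in per cent of the stroke, from 0 (shut) to 100 (fully open); "offset": the shift along the tool's x, y, z in cm, a list of three; "turn": the turn, a rotation vector about the tool's x, y, z in degrees, a list of three. In form: {"claw": [claw, ...], "offset": [[x, y, z], ...], "turn": [[wx, wy, wz], ...]}. A call has 1 to 12 rows; each row shifts and turns the commanded pose from where the row before left it, along the tool's axes as they then stand; what a row does not reach is not made up. A row lasts 1/10 s, in which the tool goes at most 50 mm and 8.59 degrees, less where a joint would pass 70% of its speed; a pose out of reach is approached as far as the arm can. A call is refused whole if a number of a shift passes 5 or a number of a turn 8.59, either way. A call with a gripper value outside its range is refused whole. The fingers move at their own pace and stop on an object; "grip_force" is the grip in N (left out, the last holds). Time passes only in rows, so rows that do not move let the fingers close. It gives the time, the measured TCP pose, the force, the opening and the grip force at its end, in the units of the state.
- manip.read_state(): the state, without advancing time (a new reading comes with each control period).
- viewer.snapshot(name): name is "scene" or "top"; returns (picture, depth): 480x640x3 uint8, blue, green, red; 480x640 float32, mm along the optical axis (not along the pixel's ray), 0 where there is no reading.
- viewer.get_calibration(name): a dict with "fx", "fy", "cx", "cy" (pixels), "xyz" and "attitude" of the camera in the world. Camera axes: x right, y down, z forward; pixel columns grow to the right and rows downward; lengths in mm; the calibration is good to about 2 mm. A picture is of the moment at which its call begins. get_calibration takes no time and is no camera call.
- workorder.sign_off(): hands the job in; it is judged then, once.
Trained networks look in the newest picture that a camera, given by its name, has taken for a name from the list of things; names that differ only in an ending like _2 or _b are one class to them, and where a whole thing is asked for, a point or a joint stands for the part that bears it (a point fixed in the world has none). Each returns a list of dicts, best first, with "confidence" (0 to 1); they miss things now and then, are a little off and sometimes report something else, mostly with a low value. They report only what shows in the picture. A call takes as long as a camera call. They do not tell look-alikes from the thing itself.
- spot_in(target, camera): "location" ([x, y, z] in mm, in world coordinates, good to about 4 mm: the middle of the surface that is visible of it).
- place_of(target, camera): "location" ([x, y, z] in mm, in world coordinates, good to about 4 mm: a listed point, or the origin of a listed thing).
The state is a dict: "time_s": time; "joint_positions": joint angles; "joint_vel": joint speeds; "joint_torque": joint torques, N m; "ee_pos": TCP position; "eef_rot": TCP orientation; "wrist_force": force on the tool from outside, world axes, zero at the start; "ft_torque": the same for the moment, N m; "gripper_width": opening from 0.0 (shut) to 1.0 (fully open); "finger_force": force on a finger pad.
Only numpy, scipy, OpenCV 4.12 (cv2) and the standard library are available. Lean on these libraries where they do the work, as an engineer would, in place of code of your own. Each camera call takes 0.05 s, during which the arm holds its last target. There are 200 camera calls.

### The job

With a fingertip, push the upright orange post of the magnetic stirrer's speed selector round, in whichever direction its travel allows, until the white pointer has clicked in at the green mark; only then press the red start button fully down and let it spring back. Do not pinch the post or press hard on it, do not lift anything, and leave the beaker on its plate and the vials, timer and marker pen where they are.

Things in the scene. Friction and masses are not known exactly. Their poses are not given: they have to be found in the camera images.
- stirrer: white magnetic stirrer, fixed: flat case 130 (x) x 280 (y) mm, deck 50 mm up. Origin: centre of its underside; x points away from the robot, y to the left, z up. Dial on its right half, white stirring plate (104 mm across, 6 mm high) on its left, start button between, near the front. Well to the right, the autosampler's black boom reaches over the bench 0.22 m up, as near as x = 0.54
- dial_centre (a point): centre of the selector dial, on its vertical turning axis, at the height of the dial's top face (62 mm above the bench). The dial is a black disc of 40 mm radius, 12 mm high above the deck
- post (a point): foot of the upright orange finger post that stands on the dial and turns with it (62 mm above the bench): 10 mm diameter, 26 mm high, its axis 32 mm from the dial's axis, on the pointer line; its top is 88 mm above the bench. Push it sideways, along its circle, with 2 to 4 N; over 25 N on the selector counts as squeezed
- pointer_tip (a point): outer end of the white pointer line on the dial, 43 mm from the dial's axis, in the same direction from the axis as the post
- selector: the turning part: dial, pointer and post. Origin on the axis at deck height; its own x axis points along the pointer. Seven click positions 45 degrees apart, the middle one along the stirrer's +x; stops just beyond first and last: the pointer never passes the side facing the robot. A sprung ball holds each position: pushed past halfway to the next, it snaps on by itself. Cannot be lifted
- green_mark: green dot, 10 mm diameter, lying on the deck 52 mm from the dial's axis at one of the first two or last two click positions (changes from run to run); the others have small grey dots. With the selector clicked in there, the pointer tip is 9 mm from its centre. Origin: centre of its underside, on the deck
- start_top (a point): centre of the top face of the red start button, 22 mm diameter; presses straight down
- start (a joint): travel of the start button, m: 0 up, 0.006 fully down; springs back; fully down takes 5 N
- beaker: loose clear plastic beaker, 55 mm across, 67 mm high, standing on the stirring plate; its rim is 123 mm above the bench. Origin: centre of its underside
- vial_dark: loose glass vial with a black cap, 22 mm across, 51 mm high, standing on the bench to the right of the stirrer. Origin: centre of its underside
- vial_green: loose glass vial with a green cap, 22 mm across, 51 mm high, on the bench to the right of the stirrer. Origin: centre of its underside
- timer: loose bench timer, 64 x 64 x 18 mm, on the bench to the right of the stirrer. Origin: centre of its underside
- marker_blue: loose marker pen with a blue cap, 140 mm long, lying on the notebook far to the right. Origin: under its middle
There are look-alikes about, which are no part of the job. Of the things like the beaker, leave any that is yellow; of the rest the larger one is meant.

How it is judged (in metres and radians):
On the way, in this order (a step that is already met when the one before it is completed fails the run):
1. the selector's pointer has clicked in at the green mark (horizontal distance between pointer_tip and green_mark below 0.012 m and value of joint start below 0.002 m), for 0.2 s.
2. the start button is pressed down (horizontal distance between pointer_tip and green_mark below 0.012 m and value of joint start above 0.0045 m), for 0.02 s.
At the end, for the whole second after the job is handed in: the pointer tip is within 12 mm (about 10 degrees of turn) of the centre of the green mark and the selector is still, the start button has been pressed at least 4.5 mm and is up again (under 1.5 mm), and the beaker stands upright on the stirring plate (horizontal distance between pointer_tip and green_mark below 0.012 m and value of joint start below 0.0015 m and angular speed of selector below 0.1 rad/s and horizontal distance between beaker and stirrer below 0.12 m and height (world z) of beaker between 0.05 and 0.062 m and angle between beaker's own z axis and vertical below 0.1 rad); the robot touches nothing.
It fails at once if the start button is pressed (over 3 mm) while the pointer is not at the green mark (value of joint start above 0.003 m and not (horizontal distance between pointer_tip and green_mark below 0.012 m)).
It fails at once if the selector is pinched or pressed with more than 25 N (contact force between the fingers and selector above 25 N).
It fails at once if the beaker is moved by more than 20 mm, lifted or tipped (distance of beaker from where it was at the start of the episode above 0.02 m or angle between beaker's own z axis and vertical above 0.3 rad).
It fails at once if a vial, the timer or the marker pen is moved by more than 20 mm, lifted or tipped over (distance of any of vial_dark, vial_green, timer, marker_blue from where it was at the start of the episode above 0.02 m or angle between any of vial_dark, vial_green's own z axis and vertical above 0.3 rad).
It also fails if it takes over 54 s, if anything falls off the work surface, if the arm or the gripper's body presses on something with over 40 N, if the wrist force passes 120 N, or if a joint passes its speed limit or range.

## Working session

There is one attempt and no reset: what is moved stays moved. The work goes in short steps, Python scripts to look and compute and a tool call to move; the robot and the scene stay as the last step left them, time stands still between calls to the robot, and variables do not carry over. Pictures are saved under pics/ and viewed, at most 10 in all, crops included, and the job is handed in when it is done.

Besides the shell and the picture viewer there is one more tool, called after ">>>" as name(argument=value, ...), one argument or row to a line, values as JSON. arm_command: Moves the arm, as the interface text tells. Its arguments: {"type":"object","properties":{"claw":{"type":"array","items":{"type":"number"}},"offset":{"type":"array","items":{"type":"array","items":{"type":"number"}}},"turn":{"type":"array","items":{"type":"array","items":{"type":"number"}}},"grip_force":{"type":"number"}},"required":["claw","offset","turn"]}

```bash
mkdir -p pics; cat > h.py <<'E'
from workcell import manip, viewer, workorder, spot_in, place_of
import numpy as np, cv2
E
python3 - <<'E'
from h import *
s=manip.read_state(); print(s['time_s'],s['ee_pos'],np.round(s['eef_rot'],3),s['wrist_force'])
for c in('top','scene'):
    p,d=viewer.snapshot(c); cv2.imwrite(f'pics/{c}1.png',p); k=viewer.get_calibration(c); print(c,k)
    for n in('dial_centre','post','pointer_tip','green_mark','start_top','beaker','stirrer','selector'):
        print(n,[(np.round(r['location']).tolist(),round(r['confidence'],2)) for r in place_of(n,c)[:3]])
print(manip.read_state()['time_s'])
E
```

```text
0.0 [ 129.78986033 -559.60730517  230.42216637] [[ 0.974  0.226 -0.   ]
 [ 0.226 -0.974  0.002]
 [ 0.    -0.002 -1.   ]] [-0.76185465 -0.34998051 -0.03547394]
top {'fx': 521.9875997810855, 'fy': 521.9875997810855, 'cx': 322.1879270789404, 'cy': 239.40934274397577, 'xyz': array([ 365.776559  ,  114.29756318, 1775.87474003]), 'attitude': array([[-0.00264185, -0.99845176,  0.05556167],
       [-0.99997481,  0.00227169, -0.00672423],
       [ 0.0065876 , -0.05557803, -0.99843261]])}
dial_centre [([454.0, 287.0, 61.0], 0.85)]
post [([474.0, 259.0, 64.0], 0.83)]
pointer_tip []
green_mark []
start_top [([417.0, 366.0, 73.0], 0.43)]
beaker [([459.0, 429.0, 50.0], 0.79), ([438.0, -8.0, 4.0], 0.69), ([438.0, 598.0, -2.0], 0.67)]
stirrer [([454.0, 349.0, -2.0], 0.67)]
selector [([453.0, 283.0, 49.0], 0.67)]
scene {'fx': 503.53000751403977, 'fy': 503.53000751403977, 'cx': 311.0681048689621, 'cy': 240.05809236654835, 'xyz': array([   2.65708606,  916.38972506, 1028.22861996]), 'attitude': array([[-0.87240956, -0.3477683 ,  0.34345126],
       [-0.4887638 ,  0.62558942, -0.60806893],
       [-0.00339238, -0.69835169, -0.71574675]])}
dial_centre [([453.0, 290.0, 61.0], 0.6), ([454.0, -122.0, 4.0], 0.54)]
post [([474.0, 259.0, 63.0], 0.93)]
pointer_tip [([477.0, 252.0, 65.0], 0.65)]
green_mark []
start_top []
beaker [([512.0, 562.0, 2.0], 0.84), ([461.0, 433.0, 54.0], 0.76), ([440.0, 600.0, -4.0], 0.64)]
stirrer []
selector [([446.0, 283.0, 50.0], 0.56)]
0.9
```

View pics/top1.png

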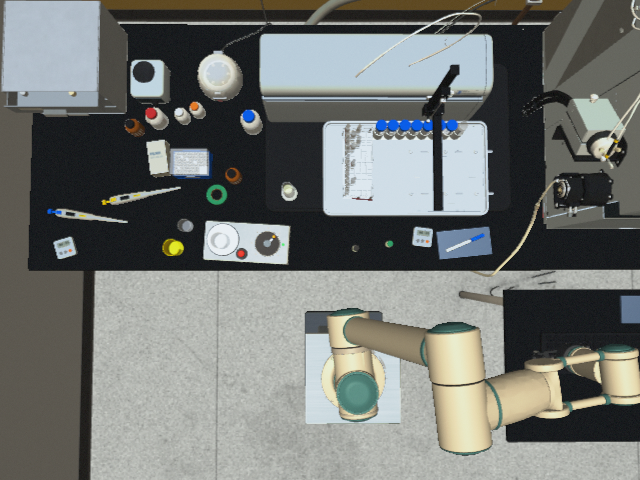

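View pics/scene1.png

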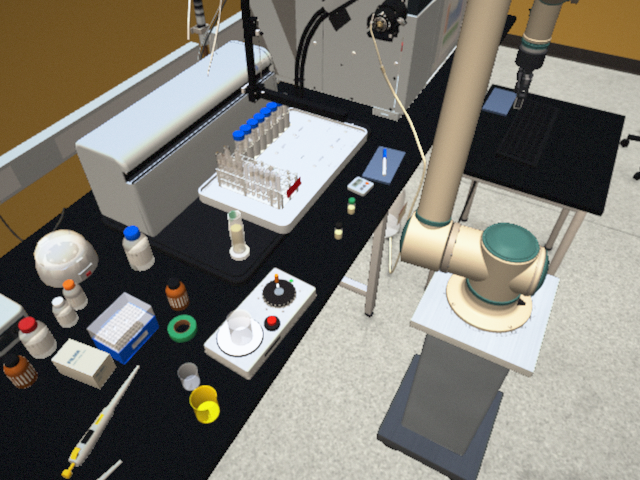

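The top view shows the stirrer at about (247,243), with the dial at (268,243) and the post up and to its right. Something green shows near (284,245). I'll enlarge both views.

```bash
python3 - <<'E'
from h import *
a=cv2.imread('pics/top1.png')[215:271,200:295]; b=cv2.imread('pics/scene1.png')[260:340,230:320]
a=cv2.resize(a,None,fx=7.5,fy=7.5,interpolation=cv2.INTER_CUBIC)[:,:]; b=cv2.resize(b,None,fx=6.5,fy=6.5,interpolation=cv2.INTER_CUBIC)
cv2.imwrite('pics/a.png',a);cv2.imwrite('pics/b.png',b)
def ray(c,u,v,z):
    k=viewer.get_calibration(c); r=k['attitude']@[(u-k['cx'])/k['fx'],(v-k['cy'])/k['fy'],1]; return k['xyz']+r*(z-k['xyz'][2])/r[2]
for c in('top','scene'):
    p=cv2.imread(f'pics/{c}1.png'); h=cv2.cvtColor(p,cv2.COLOR_BGR2HSV)
    roi=(slice(215,271),slice(200,300)) if c=='top' else (slice(260,380),slice(200,330))
    for nm,lo,hi,z in(('green',(45,60,60),(85,255,255),51),('orange',(8,130,120),(22,255,255),75),('red',(0,150,80),(5,255,255),62)):
        m=cv2.inRange(h[roi],lo,hi); v,u=np.nonzero(m)
        if len(u): u=u.mean()+roi[1].start; v=v.mean()+roi[0].start; print(c,nm,m.sum()//255,u,v,ray(c,u,v,z).round(1))
    # stirrer white box
E
```

```text
top green 8 282.875 244.125 [446.4 232.7  51. ]
top orange 8 273.625 236.125 [471.5 261.3  75. ]
top red 37 240.75675675675677 253.24324324324323 [416.3 370.   62. ]
scene green 10 290.5 280.2 [447.8 234.4  51. ]
scene orange 24 275.9583333333333 277.8333333333333 [472.1 262.1  75. ]
scene red 77 271.2987012987013 320.35064935064935 [419.7 367.5  62. ]
```

View pics/a.png

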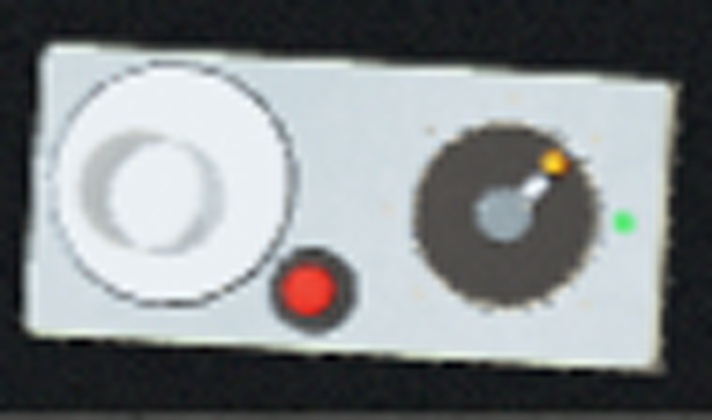

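View pics/b.png

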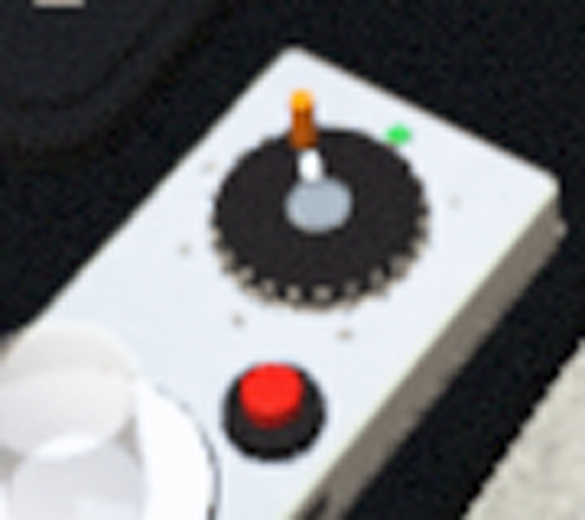

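The crops show the pointer at about -45° in the stirrer frame and the green dot at -90°, one click clockwise. The top crop has the dial at (505,214), the post at (553,160), the green dot at (624,222) and the button at (308,291). The stirrer's yaw is about -3.3°, the dial centre about (451,286) and the post about (471,261). I'll move with the fingers shut, keeping well inside the boom.

>>> arm_command(
  claw=[0,0,0,0,0,0,0,0,0,0,0,0],
  offset=[
    [2.8,-4.1,0],
    [2.8,-4.1,0],
    [2.8,-4.1,0],
    [2.8,-4.1,0],
    [2.8,-4.1,0],
    [2.8,-4.1,0],
    [2.8,-4.1,0],
    [2.8,-4.1,0],
    [2.8,-4.1,0],
    [2.8,-4.1,0],
    [2.8,-4.1,0],
    [2.8,-4.1,0],
  ],
  turn=[
    [0,0,0],
    [0,0,0],
    [0,0,0],
    [0,0,0],
    [0,0,0],
    [0,0,0],
    [0,0,0],
    [0,0,0],
    [0,0,0],
    [0,0,0],
    [0,0,0],
    [0,0,0],
  ],
)

```text
time_s: 2.1
ee_pos: [346.4, -3.1, 231.8]
eef_rot: [[0.974, 0.226, 0.002], [0.226, -0.974, -0.001], [0.002, 0.001, -1.0]]
wrist_force: [2.0, -0.6, 0.4]
gripper_width: 0.001
finger_force: 0.0
```

>>> arm_command(
  claw=[0,0,0,0,0,0,0,0,0,0],
  offset=[
    [2.56,-2.87,1],
    [2.56,-2.87,1],
    [2.56,-2.87,1],
    [2.56,-2.87,1],
    [2.56,-2.87,1],
    [2.56,-2.87,1],
    [2.56,-2.87,1],
    [2.56,-2.87,1],
    [0,0,0],
    [0,0,0],
  ],
  turn=[
    [0,0,0],
    [0,0,0],
    [0,0,0],
    [0,0,0],
    [0,0,0],
    [0,0,0],
    [0,0,0],
    [0,0,0],
    [0,0,0],
    [0,0,0],
  ],
)

```text
time_s: 3.1
ee_pos: [493.4, 265.2, 150.6]
eef_rot: [[0.974, 0.227, -0.002], [0.227, -0.974, -0.001], [-0.002, 0.001, -1.0]]
wrist_force: [0.3, -0.4, 0.1]
gripper_width: -0.001
finger_force: 0.0
```

```bash
python3 - <<'E'
from h import *
p,d=viewer.snapshot('scene'); cv2.imwrite('pics/s2.png',cv2.resize(p[160:360,170:400],None,fx=3,fy=3,interpolation=cv2.INTER_CUBIC))
E
```

```text
(no output)
```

View pics/s2.png

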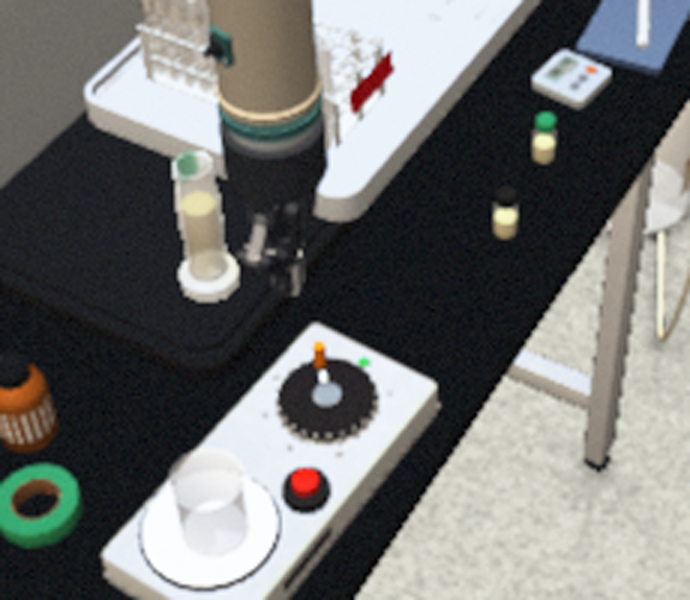

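The shut fingertips, at crop (290,290), hang behind the post at (320,355) with clear space below, so I'll go straight down.

>>> arm_command(
  claw=[0,0,0,0,0,0,0,0,0,0],
  offset=[
    [0,0,1.5],
    [0,0,1.5],
    [0,0,1.5],
    [0,0,1.0],
    [0,0,1.0],
    [0,0,0.7],
    [0,0,0.5],
    [0,0,0.3],
    [0,0,0],
    [0,0,0],
  ],
  turn=[
    [0,0,0],
    [0,0,0],
    [0,0,0],
    [0,0,0],
    [0,0,0],
    [0,0,0],
    [0,0,0],
    [0,0,0],
    [0,0,0],
    [0,0,0],
  ],
)

```text
time_s: 4.15
ee_pos: [494.0, 265.0, 71.5]
eef_rot: [[0.974, 0.226, 0.0], [0.226, -0.974, 0.0], [0.001, 0.0, -1.0]]
wrist_force: [-0.4, -0.3, 1.4]
gripper_width: -0.001
finger_force: 0.0
```

>>> arm_command(
  claw=[0,0,0,0,0,0,0,0,0,0],
  offset=[
    [-0.15,0,0],
    [-0.15,0,0],
    [-0.15,0,0],
    [-0.15,0,0],
    [-0.15,0,0],
    [-0.15,0,0],
    [-0.15,0,0],
    [-0.15,0,0],
    [0,0,0],
    [0,0,0],
  ],
  turn=[
    [0,0,0],
    [0,0,0],
    [0,0,0],
    [0,0,0],
    [0,0,0],
    [0,0,0],
    [0,0,0],
    [0,0,0],
    [0,0,0],
    [0,0,0],
  ],
)

```text
time_s: 5.15
ee_pos: [483.6, 262.0, 71.8]
eef_rot: [[0.974, 0.226, 0.003], [0.226, -0.974, -0.0], [0.003, 0.001, -1.0]]
wrist_force: [4.2, -2.7, 1.3]
gripper_width: 0.0
finger_force: 1.9
```

Contact at about 4 N. Continuing past halfway.

>>> arm_command(
  claw=[0,0,0,0,0,0,0,0,0,0],
  offset=[
    [-0.15,0,0],
    [-0.15,0,0],
    [-0.15,0,0],
    [-0.15,0,0],
    [-0.15,0,0],
    [-0.15,0,0],
    [-0.1,0,0],
    [0,0,0],
    [0,0,0],
    [0,0,0],
  ],
  turn=[
    [0,0,0],
    [0,0,0],
    [0,0,0],
    [0,0,0],
    [0,0,0],
    [0,0,0],
    [0,0,0],
    [0,0,0],
    [0,0,0],
    [0,0,0],
  ],
)

```text
time_s: 6.15
ee_pos: [472.3, 260.0, 71.3]
eef_rot: [[0.974, 0.226, 0.0], [0.226, -0.974, -0.0], [-0.0, 0.0, -1.0]]
wrist_force: [-0.1, 0.3, -0.1]
gripper_width: -0.001
finger_force: 0.0
```

```bash
python3 - <<'E'
from h import *
p,d=viewer.snapshot('scene'); cv2.imwrite('pics/s3.png',cv2.resize(p[240:340,220:330],None,fx=5,fy=5,interpolation=cv2.INTER_CUBIC))
E
```

```text
(no output)
```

View pics/s3.png

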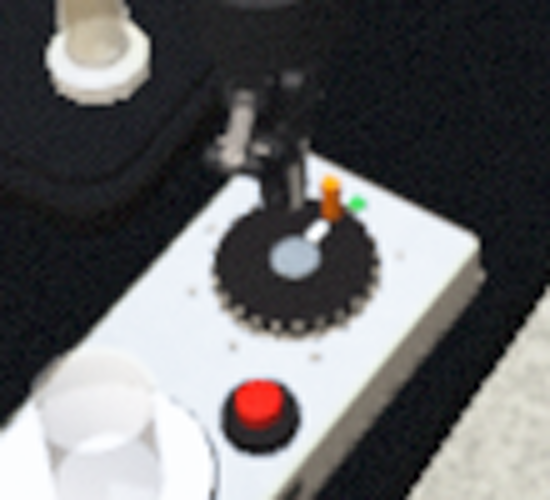

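The post now points at the green dot: post foot at crop (330,215), dot at (357,204), hub at (295,258). The wrist force is about zero, so it has clicked in. I'll back off and rise, then find the button again.

>>> arm_command(
  claw=[0,0,0,0,0,0,0,0],
  offset=[
    [0.5,0,0],
    [0.5,0,0],
    [0,0,-2],
    [0,0,-2],
    [0,0,-2],
    [0,0,-2],
    [0,0,-2],
    [0,0,0],
  ],
  turn=[
    [0,0,0],
    [0,0,0],
    [0,0,0],
    [0,0,0],
    [0,0,0],
    [0,0,0],
    [0,0,0],
    [0,0,0],
  ],
)

```text
time_s: 7.0
ee_pos: [484.4, 263.1, 174.1]
eef_rot: [[0.974, 0.226, 0.006], [0.226, -0.974, 0.002], [0.007, -0.001, -1.0]]
wrist_force: [0.5, 0.1, -0.1]
gripper_width: 0.0
finger_force: 0.0
```

```bash
python3 - <<'E'
from h import *
s=manip.read_state(); print(np.round(s['joint_positions'],1),s['ee_pos'])
p,d=viewer.snapshot('scene')
for n in('start_top','pointer_tip','beaker','post'):
    print(n,[(np.round(r['location']).tolist(),round(r['confidence'],2)) for r in place_of(n,'scene')[:3]])
print([(np.round(r['location']).tolist(),round(r['confidence'],2)) for r in spot_in('start_top','scene')[:3]])
h=cv2.cvtColor(p,cv2.COLOR_BGR2HSV); m=cv2.inRange(h,(0,150,150),(6,255,255)); m[:300]=0;m[340:]=0;m[:,:250]=0;m[:,300:]=0
v,u=np.nonzero(m); k=viewer.get_calibration('scene')
P=np.c_[(u-k['cx'])/k['fx'],(v-k['cy'])/k['fy'],np.ones(len(u))]*d[v,u][:,None]
W=P@k['attitude'].T+k['xyz']; print(len(W),W.min(0),W.max(0),np.median(W,0)); t=W[W[:,2]>np.percentile(W[:,2],85)-3]; print(t.mean(0),len(t))
E
```

```text
[21.3 15.8 94.7 -0.  69.1 98.2] [484.44131464 263.08550009 174.07394959]
start_top [([417.0, 368.0, 68.0], 0.49)]
pointer_tip [([446.0, 239.0, 64.0], 0.66)]
beaker [([442.0, 600.0, -2.0], 0.89), ([516.0, 563.0, 5.0], 0.7), ([459.0, 435.0, 54.0], 0.59)]
post [([448.0, 254.0, 62.0], 0.9), ([460.0, 434.0, 56.0], 0.35), ([452.0, -124.0, 5.0], 0.29)]
[([414.0, 375.0, 72.0], 0.6), ([443.0, 289.0, 59.0], 0.55)]
64 [407.69987771 353.90536349  56.11211576] [433.37332554 381.21317355  72.90577906] [417.85450493 370.05249346  68.29857477]
[417.49559879 370.73208333  69.3675174 ] 47
```

>>> arm_command(
  claw=[0,0,0,0,0],
  offset=[
    [-1.04,-2.94,0],
    [-1.04,-2.94,0],
    [-1.04,-2.94,0],
    [-1.04,-2.94,0],
    [0,0,0],
  ],
  turn=[
    [0,0,0],
    [0,0,0],
    [0,0,0],
    [0,0,0],
    [0,0,0],
  ],
)

```text
time_s: 7.8
ee_pos: [412.6, 369.8, 170.3]
eef_rot: [[0.973, 0.229, -0.002], [0.229, -0.973, 0.001], [-0.002, -0.001, -1.0]]
wrist_force: [-0.4, -0.4, 0.0]
gripper_width: -0.001
finger_force: 0.0
```

>>> arm_command(
  claw=[0,0,0,0,0,0,0,0,0,0,0,0],
  offset=[
    [0,0,0],
    [0,0,0],
    [0,0,0],
    [0,0,0],
    [0,0,0],
    [0,0,0],
    [0,0,0],
    [0,0,0],
    [0,0,0],
    [0,0,0],
    [0,0,0],
    [0,0,0],
  ],
  turn=[
    [0,0,-8.5],
    [0,0,-8.5],
    [0,0,-8.5],
    [0,0,-8.5],
    [0,0,-8.5],
    [0,0,-8.5],
    [0,0,-8.5],
    [0,0,-8.5],
    [0,0,-8.5],
    [0,0,0],
    [0,0,0],
    [0,0,0],
  ],
)

```text
time_s: 9.0
ee_pos: [415.1, 367.0, 171.0]
eef_rot: [[0.01, 1.0, -0.0], [1.0, -0.01, -0.001], [-0.001, -0.0, -1.0]]
wrist_force: [0.6, -0.5, -0.8]
gripper_width: -0.0
finger_force: 0.0
```

>>> arm_command(
  claw=[0,0,0,0,0,0,0,0],
  offset=[
    [0.1,0.2,2],
    [0,0,2],
    [0,0,2],
    [0,0,1.5],
    [0,0,1],
    [0,0,0.6],
    [0,0,0],
    [0,0,0],
  ],
  turn=[
    [0,0,0],
    [0,0,0],
    [0,0,0],
    [0,0,0],
    [0,0,0],
    [0,0,0],
    [0,0,0],
    [0,0,0],
  ],
)

```text
time_s: 9.8
ee_pos: [417.4, 368.6, 80.7]
eef_rot: [[0.008, 1.0, 0.001], [1.0, -0.008, 0.0], [0.0, 0.001, -1.0]]
wrist_force: [-0.0, -0.0, 0.5]
gripper_width: 0.002
finger_force: 0.0
```

>>> arm_command(
  claw=[0,0,0,0,0,0],
  offset=[
    [0,0,0.2],
    [0,0,0.2],
    [0,0,0.2],
    [0,0,0.2],
    [0,0,0],
    [0,0,0],
  ],
  turn=[
    [0,0,0],
    [0,0,0],
    [0,0,0],
    [0,0,0],
    [0,0,0],
    [0,0,0],
  ],
)

```text
time_s: 10.4
ee_pos: [416.9, 368.3, 72.2]
eef_rot: [[0.008, 1.0, -0.0], [1.0, -0.008, -0.0], [-0.0, -0.0, -1.0]]
wrist_force: [0.2, -0.1, 0.7]
gripper_width: 0.0
finger_force: 0.0
```

>>> arm_command(
  claw=[0,0,0,0,0,0],
  offset=[
    [0,0,0.15],
    [0,0,0.15],
    [0,0,0.1],
    [0,0,0.1],
    [0,0,0],
    [0,0,0],
  ],
  turn=[
    [0,0,0],
    [0,0,0],
    [0,0,0],
    [0,0,0],
    [0,0,0],
    [0,0,0],
  ],
)

```text
time_s: 11.0
ee_pos: [417.0, 368.4, 67.4]
eef_rot: [[0.008, 1.0, 0.0], [1.0, -0.008, 0.0], [0.0, 0.0, -1.0]]
wrist_force: [-0.9, -0.4, 3.7]
gripper_width: -0.0
finger_force: 2.0
```

>>> arm_command(
  claw=[0,0,0,0,0,0],
  offset=[
    [0,0,0.1],
    [0,0,0.1],
    [0,0,0.1],
    [0,0,0.1],
    [0,0,0],
    [0,0,0],
  ],
  turn=[
    [0,0,0],
    [0,0,0],
    [0,0,0],
    [0,0,0],
    [0,0,0],
    [0,0,0],
  ],
)

```text
time_s: 11.6
ee_pos: [417.1, 368.4, 65.8]
eef_rot: [[0.008, 1.0, 0.001], [1.0, -0.008, 0.001], [0.001, 0.001, -1.0]]
wrist_force: [-4.2, -2.6, 19.9]
gripper_width: -0.001
finger_force: 9.9
```

The force has jumped to 20 N, so the button has bottomed. Releasing and retreating.

>>> arm_command(
  claw=[0,0,0,0,0,0,0,0],
  offset=[
    [0,0,-0.4],
    [0,0,-0.5],
    [0,0,-1],
    [0,0,-2],
    [0,0,-3],
    [0,0,-4],
    [0,0,0],
    [0,0,0],
  ],
  turn=[
    [0,0,0],
    [0,0,0],
    [0,0,0],
    [0,0,0],
    [0,0,0],
    [0,0,0],
    [0,0,0],
    [0,0,0],
  ],
)

```text
time_s: 12.4
ee_pos: [417.3, 368.6, 173.1]
eef_rot: [[0.008, 1.0, 0.002], [1.0, -0.008, 0.001], [0.001, 0.002, -1.0]]
wrist_force: [-0.5, -0.6, 0.3]
gripper_width: 0.003
finger_force: 0.0
```

```bash
python3 - <<'E'
from h import *
p,d=viewer.snapshot('scene'); cv2.imwrite('pics/s4.png',cv2.resize(p[240:380,190:330],None,fx=4,fy=4,interpolation=cv2.INTER_CUBIC))
for n in('pointer_tip','post','start_top'):
    print(n,[(np.round(r['location']).tolist(),round(r['confidence'],2)) for r in place_of(n,'scene')[:2]])
E
```

```text
pointer_tip [([446.0, 239.0, 64.0], 0.91)]
post [([448.0, 249.0, 62.0], 0.8), ([475.0, -242.0, 0.0], 0.29)]
start_top [([419.0, 370.0, 71.0], 0.62)]
```

View pics/s4.png

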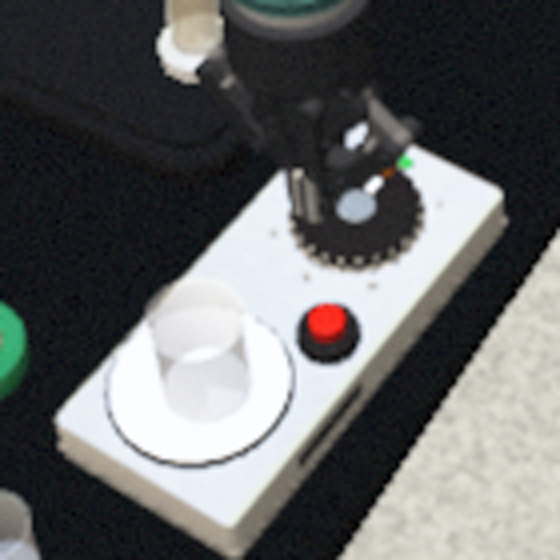

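The button is up at crop (327,322), the pointer is on the green dot at (405,162), and the beaker is standing undisturbed. A force of 3.7 N at z 67.4 and the stop at 65.8 fit a full 6 mm press. Handing in.

```bash
python3 -c "
from h import *
print(workorder.sign_off())"
```

```text
the job is handed in; nothing more can be done
None
```

The selector is clicked in at the green mark, the start button was then pressed fully down and has sprung back, the beaker still stands on its plate, and the job was handed in at about 12.6 s; no verdict was returned.

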